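# Swap the label printer's battery pack

### The arm

A 7-joint arm with a two-finger parallel gripper is mounted at the origin on the work surface; the furniture and walls round the work are solid. World frame = base frame: x ahead of the robot, y to its left, z up, the work surface at z = 0. Lengths are in m, angles in rad, forces in N, time in s.
With the tool pointing down it reaches from about 0.35 to 0.9 m from the base axis. Payload 19.9 kg.
Tool frame: the origin (TCP) lies where the fingers leave the gripper's body, on its centre line; the fingertips stand 97 mm ahead of it and the grasp point (between the pads) lies 78 mm ahead of it; z points along the fingers, y is the line along which they close (so a half turn about z gives the same grasp; the last joint's range is limited). The gripper opens to 94 mm and grips with 3 to 60 N. Pads are 16 mm wide; open, the fingers measure 119 mm over their backs; the gripper's body (75 mm by 177 mm) begins 78 mm behind the grasp point.
Start: joints at [1.163, 0.417, -0.01, 1.614, 0.005, 1.111, -0.053], TCP at [0.224, -0.584, 0.303] pointing down, gripper open.
Joint ranges: [-2.81, 2.81], [-0.39, 2.02], [-1.27, 1.25], [0.06, 2.57], [-1.19, 4.33], [0.19, 2], [-2.82, 2.82]. Speed limits (rad/s): [1.89, 1.89, 2.39, 2.39, 3.01, 3.01, 3.01].

### API

Orientations are given as a 3x3 rotation matrix whose columns are the frame's x, y, z axes.
In Python, from station import env gives the robot as it stands. The module is installed in compiled form; this text tells all that it offers. Calls block until the motion is done:
- env.movep(position, orientation): joint-space move of the TCP to a pose.
- env.move_l(position, rotation=None, velocity=0.15, guard=None): straight line of the TCP; rotation=None keeps the orientation; velocity is the mean speed in m/s. With guard (N) it stops when the force on the tool has changed by that much, and returns True; else False.
- env.move_j(angles): joint-space move.
- env.grip(opening): finger opening in m; the grip force is fixed at half the most; returns when the fingers have stopped.
- env.hold(seconds).
- env.ik(position, orientation): joint angles nearest the present ones, or None.
- env.observe(): the state.
- env.get_image(name): name is "side" or "top"; returns a dict with "img" (400x640x3 uint8, red, green, blue), "intrinsics" (3x3 intrinsics, pixels), "k1" (the pictures are not rectified: a ray, as slopes to the right and down, at radius r is drawn at 1 + k1 r^2 times it, then the intrinsics apply), "rvec" (rotation vector, rad) and "tvec" (3), from world to camera coordinates, as OpenCV has them. Camera axes: x right, y down, z forward; pixel columns grow to the right and rows downward; lengths in m; the calibration is good to about 2 mm. A picture is of the moment at which its call begins. There is no depth.
A pose or a line that the arm cannot do raises env.MotionError and nothing moves.
- env.close_job(): hands the job in; it is judged then, once.
Trained networks look in the newest picture that a camera, given by its name, has taken for a name from the list of things; names that differ only in an ending like _2 or _b are one class to them, and where a whole thing is asked for, a point or a joint stands for the part that bears it (a point fixed in the world has none). Each returns a list of dicts, best first, with "confidence" (0 to 1); they miss things now and then, are a little off and sometimes report something else, mostly with a low value. They report only what shows in the picture. A call takes as long as a camera call. They do not tell look-alikes from the thing itself.
- env.search_frame(query, camera): "centre" ([x, y, z] in m, in world coordinates, good to about 4 mm: the middle of the surface that is visible of it).
The state is a dict: "t": time; "joints": joint angles; "joint_vel": joint speeds; "joint_efforts": joint torques, N m; "tool_pos": TCP position; "orientation": TCP orientation; "force": force on the tool from outside, world axes, zero at the start; "ft_torque": the same for the moment, N m; "finger_gap": finger opening in m; "grip_force": force on a finger pad.
Only numpy, scipy, OpenCV 4.12 (cv2) and the standard library are available. Lean on these libraries where they do the work, as an engineer would, in place of code of your own. Each camera call takes 0.05 s, during which the arm holds its last target. There are 200 camera calls.

### The job

The grey battery pack in the label printer is flat: swing it out and lay it on the empty sloping charger, tongue down against the stop. Then take the blue pack from the other charger, hook its tongue under the orange lip of the printer's bay while the pack is tilted, swing its other end down until it lies fully home, and let go. Do not shift the things standing around.

Things in the scene. Friction and masses are not known exactly. Their poses are not given: they have to be found in the camera images.
- fresh_centre (a point): Centre of the blue, charged pack (half-way up). Box 80 long (x), 40 wide (y), 36 mm high (z), 0.13 to 0.23 kg, with a black tongue on the -x end, level with the underside: 13 mm long (tip at x = -53), 30 wide, 6 thick. z points out of the top. It starts home on charger_1.
- spent_centre (a point): Centre of the grey, flat pack (half-way up). Box 80 long (x), 40 wide (y), 36 mm high (z), 0.13 to 0.23 kg, with a black tongue on the -x end, level with the underside: 13 mm long (tip at x = -53), 30 wide, 6 thick. z points out of the top. It starts home in the printer's bay.
- fresh_tongue (a point): Middle of the lower edge of the blue pack's tongue tip: 53 mm along -x and 18 mm below fresh_centre. Axes as the pack's.
- printer_home (a point): Where a pack's centre is when home in the bay of the label printer (grey, 145x64 mm, fixed), axes as the home pack's: z up, -x to the lip. Bay floor 18 mm below this point, 22 mm above the desk. Side walls 45 mm apart (2.5 mm free each side) and +x end wall (face at x = 42.5 mm) stand only 10 mm over the floor, so the upper 26 mm of the pack's sides stays free.
- printer_lip (a point): Middle of the orange lip's lower edge, axes as printer_home, 41.5 mm along -x and 7 mm below it. The lip reaches 15.5 mm on along -x; underside 11 mm, top 15 mm over the bay floor; the white housing beyond rises to 26 mm over it. The home pack's tongue is 11.5 mm under the lip, with play of 1.5 mm towards it and 2.5 mm away: it goes in and out only tilted, tongue low.
- charger_1_home (a point): Where a pack's centre is when home on charger_1, which holds the blue pack at the start. 60 mm above the desk, 18 mm off the tray. Axes are the foot's: z up, -x to the low end. The tray slopes 30 degrees down to -x; a pack lies along it, tongue low, tip at a 12 mm high stop.
- charger_2_home (a point): Where a pack's centre is when home on charger_2, the empty one that shall take the grey pack. 60 mm above the desk, 18 mm off the tray. Axes are the foot's: z up, -x to the low end. The tray slopes 30 degrees down to -x; a pack lies along it, tongue low, tip at a 12 mm high stop.
- printer: The printer; origin 40 mm below printer_home, on the desk. A pack tilted 30 degrees with its tip on the bay floor can have the tip's lower edge about 6 mm past the lip's edge, 20 degrees: 8 mm, 10 degrees: 10 mm, so it moves in further as it swings down. Nothing latches: the pack lies by its weight.
- charger_1: Sloping charger (fixed), black tray on a grey foot 124x70 mm; origin on the desk under the middle of the tray. Side cheeks 46 mm apart (3 mm free each side) stand 10 mm off the tray, so the upper 26 mm of a pack's sides stays free. A pack let go up to 10 mm up-slope of home slides to the stop or stays a few mm short.
- charger_2: The other charger, alike. Side cheeks 46 mm apart (3 mm free each side) stand 10 mm off the tray, so the upper 26 mm of a pack's sides stays free. A pack let go up to 10 mm up-slope of home slides to the stop or stays a few mm short.
- glue_stick: Bystander: upright glue stick, green cap, 24x24x96 mm; origin at the centre of its underside.
- correction_fluid: Bystander: upright correction fluid bottle, blue cap, 30x30x72 mm; origin at the centre of its underside.
- sanitiser: Bystander: pump bottle of hand sanitiser, 60x70x184 mm; origin at the centre of its underside.
- lancet_box: Bystander: white and red carton, 60x90x45 mm; origin at the centre of its underside.
- swab_box: Bystander: white and teal carton, 68x105x60 mm; origin at the centre of its underside.
- self_inking_stamp: Bystander: red self-inking stamp, 45x71x66 mm; origin at the centre of its underside.
- stapler: Bystander: dark blue stapler, 32x128x46 mm; origin at the centre of its underside.
- fresh: The blue pack (see fresh_centre); origin at the centre of its underside.
- spent: The grey pack (see spent_centre); origin at the centre of its underside.
Things that resemble listed ones, but are neither listed nor needed, are in the scene too. What is shaped like the spent but green is not meant.

How it is judged:
On the way, in this order (a step that is already met when the one before it is completed fails the run):
1. the grey pack is out of the bay, clear above or beside the printer (distance between spent_centre and printer_home above 0.08 m), for 0.1 s.
2. the blue pack is hooked: tilted by more than 0.1 rad, with its tongue tip at least 3 mm under the lip (angle between fresh_centre's own z axis and vertical above 0.1 rad and x of fresh_tongue in the frame of printer_home between -0.06 and -0.0445 m and z of fresh_tongue in the frame of printer_home between -0.022 and -0.01 m and y of fresh_tongue in the frame of printer_home between -0.012 and 0.012 m), for 0.05 s.
At the end, for the whole second after the job is handed in: The blue pack lies level (within 2 degrees) in the printer's bay, its centre within 5 mm of home and its tongue under the lip; the grey pack lies on the tray of the once empty charger, along its slope (30 degrees, within 4) and within 11 mm of home; both are at rest and released (distance between fresh_centre and printer_home below 0.005 m and angle between fresh_centre's own z axis and vertical below 0.035 rad and x of fresh_tongue in the frame of printer_home below -0.0485 m and distance between spent_centre and charger_2_home below 0.011 m and angle between spent_centre's own z axis and vertical between 0.46 and 0.59 rad and angle between the y axis of spent_centre and the y axis of charger_2_home, either way round below 0.17 rad and linear speed of each of fresh, spent below 0.02 m/s); the robot touches nothing.
It fails at once if a thing standing around (glue stick, correction fluid, sanitiser, two cartons, stamp, stapler) is shifted or knocked by more than 25 mm (distance of any of glue_stick, correction_fluid, sanitiser, lancet_box, swab_box, self_inking_stamp, stapler from where it was at the start of the episode above 0.025 m).
It also fails if it takes over 67 s, if anything falls off the work surface, if the arm or the gripper's body presses on something with over 40 N, if the wrist force passes 120 N, or if a joint passes its speed limit or range.

## Working session

There is one attempt and no reset: what is moved stays moved. The work goes in short steps, each a Python script; the robot and the scene stay as the last script left them, time stands still between calls to the robot, and variables do not carry over. Pictures are saved under pics/ and viewed, at most 10 in all, crops included, and the job is handed in when it is done.

```bash
mkdir -p pics
python3 - <<'E'
from station import env
import cv2,numpy as np
for c in ["side","top"]:
    d=env.get_image(c); cv2.imwrite(f"pics/{c}0.png",d["img"][:,:,::-1])
    R=cv2.Rodrigues(np.array(d["rvec"]))[0]; print(c,d["intrinsics"],d["k1"],(-R.T@np.array(d["tvec"]).ravel()).round(3))
    for q in ["fresh","spent","printer","printer_lip","charger_1","fresh_tongue","glue_stick","correction_fluid","sanitiser","lancet_box","swab_box","self_inking_stamp","stapler"]:
        try:
            for r in env.search_frame(q,c)[:4]:
                p=np.array(r["centre"]); uv=cv2.projectPoints(p.reshape(1,3),np.array(d["rvec"]),np.array(d["tvec"]),np.array(d["intrinsics"]),np.array([d["k1"],0,0,0.]))[0].ravel()
                print(c,q,p.round(3),round(r["confidence"],2),uv.round())
        except Exception as e: print(c,q,e)
o=env.observe();print(o["t"],o["tool_pos"],o["orientation"])
E
```

```text
side [[369.89775742   0.         320.55273283]
 [  0.         369.89775742 200.49248965]
 [  0.           0.           1.        ]] -0.03379571327534848 [-0.064  0.93   0.548]
side spent [0.445 0.014 0.054] 0.84 [325. 203.]
side spent [ 0.331 -0.362  0.033] 0.63 [399. 180.]
side spent [0.531 0.482 0.116] 0.2 [185. 244.]
side printer [0.473 0.028 0.029] 0.63 [315. 209.]
side printer_lip [0.468 0.021 0.023] 0.94 [317. 211.]
side charger_1 [0.391 0.295 0.023] 0.84 [287. 259.]
side charger_1 [ 0.359 -0.243  0.017] 0.67 [380. 192.]
side charger_1 [0.466 0.021 0.023] 0.61 [318. 211.]
side fresh_tongue [ 0.375 -0.241  0.068] 0.75 [377. 178.]
side glue_stick [0.435 0.15  0.053] 0.69 [304. 221.]
side correction_fluid [ 0.376 -0.247  0.072] 0.66 [378. 177.]
side correction_fluid [ 0.445 -0.15   0.034] 0.45 [348. 191.]
side sanitiser [0.529 0.485 0.115] 0.78 [184. 245.]
side lancet_box [0.525 0.183 0.035] 0.86 [272. 223.]
side lancet_box [ 0.522 -0.13   0.045] 0.56 [326. 185.]
side swab_box [ 0.522 -0.132  0.046] 0.82 [326. 185.]
side swab_box [0.436 0.148 0.053] 0.56 [304. 220.]
side self_inki
[... 715 characters left out ...]
.076] 0.74 [402. 222.]
top glue_stick [0.434 0.143 0.094] 0.39 [274. 203.]
top correction_fluid [ 0.445 -0.155  0.041] 0.67 [368. 204.]
top sanitiser [0.532 0.453 0.125] 0.74 [172. 169.]
top lancet_box [0.539 0.166 0.045] 0.88 [268. 174.]
top lancet_box [0.498 0.005 0.037] 0.5 [318. 187.]
top lancet_box [0.53  0.456 0.125] 0.38 [171. 170.]
top swab_box [ 0.528 -0.164  0.057] 0.94 [371. 177.]
top self_inking_stamp [ 0.539 -0.303  0.069] 0.96 [415. 173.]
top stapler [0.546 0.318 0.037] 0.9 [222. 172.]
1.4 [ 0.2235729  -0.58361108  0.30261915] [[ 9.33828887e-01  3.57720010e-01 -6.84149550e-05]
 [ 3.57720015e-01 -9.33828884e-01  7.86850795e-05]
 [-3.57406337e-05 -9.79517989e-05 -9.99999995e-01]]
```

Run:
```python
import cv2
s=cv2.imread("pics/side0.png");t=cv2.imread("pics/top0.png")
cv2.imwrite("pics/s1.png",cv2.resize(s[140:300,200:440],(800,533),interpolation=3))
cv2.imwrite("pics/t1.png",cv2.resize(t[150:290,200:460],(800,430),interpolation=3))
```

```text
(no output)
```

View pics/s1.png

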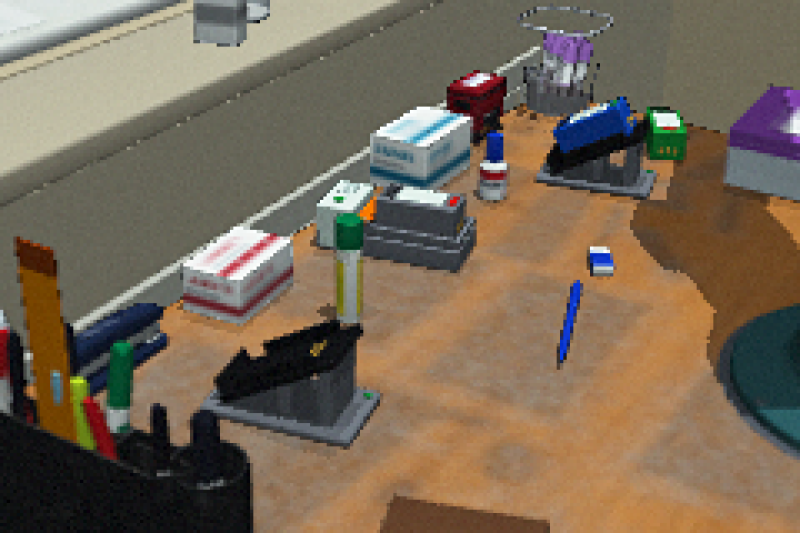

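View pics/t1.png

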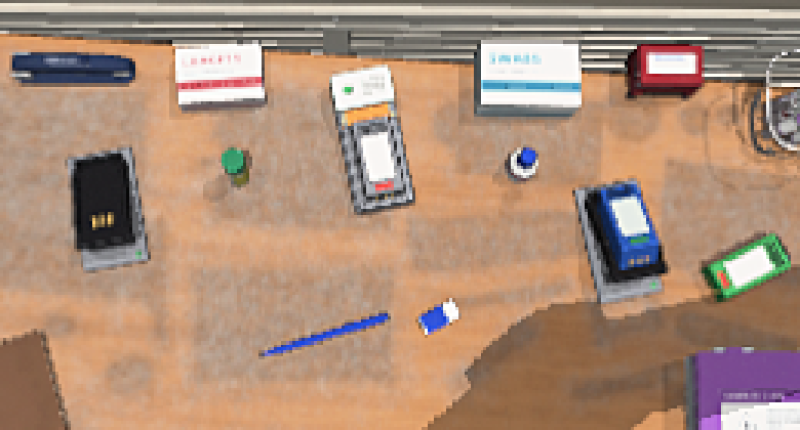

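Wanted: the grey pack in the printer at top px (320,204), not the green one at (441,237). The blue pack is on charger_1 at (402,224), not the eraser at (343,253) or the bottle cap at (369,203). The empty charger is at (234,219). Low ends and the lip point away from the robot. Next I fit the known geometry to both images.

```bash
cat > fit.py <<'E'
from station import env
import cv2,numpy as np
from scipy.optimize import differential_evolution as DE
from scipy.ndimage import map_coordinates
def Rz(a): c,s=np.cos(a),np.sin(a); return np.array([[c,-s,0],[s,c,0],[0,0,1.]])
def Ry(a): c,s=np.cos(a),np.sin(a); return np.array([[c,0,s],[0,1,0],[-s,0,c]])
def cams(n=8):
    C={}
    for c in ["side","top"]:
        ds=[env.get_image(c) for _ in range(n)]; d=ds[0]
        im=np.mean([x["img"].astype(np.float32) for x in ds],0)
        b=cv2.GaussianBlur(im,(0,0),0.7)
        C[c]=dict(img=im,gx=cv2.Sobel(b,5,1,0)/8,gy=cv2.Sobel(b,5,0,1)/8,a=(np.array(d["rvec"],float),np.array(d["tvec"],float),np.array(d["intrinsics"],float),np.array([d["k1"],0,0,0.])))
    return C
def proj(c,P): return cv2.projectPoints(np.asarray(P,float).reshape(-1,1,3),*c["a"])[0].reshape(-1,2)
def score(c,segs):
    s=0;L=0
    for p,q in segs:
        t=np.linspace(.06,.94,25)[:,None]; uv=proj(c,p+(q-p)*t)
        d=uv[-1]-uv[0]; l=np.hypot(*d); n=np.array([-d[1],d[0]])/(l+1e-9)
        g=0
        for k in range(3):
            g=g+(n[0]*map_coordinates(c["gx"][:,:,k],[uv[:,1],uv[:,0]],order=1,mode="nearest")+n[1]*map_coordinates(c["gy"][:,:,k],[uv[:,1],uv[:,0]],order=1,mode="nearest"))**2
        s+=np.minimum(np.sqrt(g),25).mean()*l; L+=l
    return s/L
def tf(T,segs): R,p=T; return [(R@np.array(a)+p,R@np.array(b)+p) for a,b in segs]
def rect(x0,x1,y,z): 
    q=[(x0,-y,z),(x1,-y,z),(x1,y,z),(x0,y,z)]; return [(q[i],q[(i+1)%4]) for i in range(4)]
TOP=rect(-.04,.04,.02,.018)
END=[((.04,s*.02,.018),(.04,s*.02,-.006)) for s in(1,-1)]
def draw(C,name,boxes,segl,S):
    out=[]
    for (cn,u,v,w,h) in boxes:
        c=C[cn]; im=cv2.resize(c["img"][v:v+h,u:u+w].clip(0,255).astype(np.uint8)[:,:,::-1].copy(),None,fx=S,fy=S,interpolation=2)
        raw=im.copy()
        for p,q in segl:
            a,b=[tuple(((x-[u,v]+.5)*S).astype(int)) for x in proj(c,[p,q])]
            cv2.line(im,[int(k) for k in a],[int(k) for k in b],(255,0,255),1)
        out.append(im)
    H=max(o.shape[0] for o in out); out=[cv2.copyMakeBorder(o,0,H-o.shape[0],0,0,0) for o in out]
    cv2.imwrite(name,np.hstack(out))
E
cat > m.py <<'E'
from fit import *
C=cams()
pi=np.pi
def packC(x,y,a): return (Rz(a)@Ry(-pi/6),np.array([x,y,.06]))
def fcost(p):
    T=packC(*p); return -score(C["top"],tf(T,TOP+END))-score(C["side"],tf(T,TOP[1:]+END[:1]))
def run(f,b):
    r=DE(f,b,seed=1,maxiter=60,popsize=14,tol=1e-6); return r.x,r.fun
f,v=run(fcost,[(.35,.40),(-.275,-.23),(pi,pi+.45)]); print("fresh",f.round(4),v)
def prc(p):
    T=(Rz(p[2]),np.array([p[0],p[1],.04]))
    side=[((-.03,s*.032,-.04),(.045,s*.032,-.04)) for s in(1,-1)]
    return -score(C["top"],tf(T,TOP+END+side))-score(C["side"],tf(T,TOP+END[:1]+[side[0],side[1]][:2]))
p,v=run(prc,[(.41,.47),(-.03,.03),(pi,pi+.45)]); print("printer",p.round(4),v)
def foot(x,y,a,h): return tf((Rz(a),np.array([x,y,0])),rect(-.062,.062,.035,0)),tf((Rz(a),np.array([x,y,0])),rect(-.062,.062,.035,h))
def fc(x,y,a,h):
    b,t=foot(x,y,a,h); return -score(C["top"],t)-score(C["side"],t+b[2:])
q,v=run(lambda q:fc(*q[:3],q[6])+fc(*q[3:6],q[6]),[(.34,.40),(-.28,-.22),(pi-.1,pi+.45),(.36,.43),(.24,.31),(pi-.2,pi+.35),(.003,.012)])
print("feet",q.round(4),v)
d=Rz(q[2]).T@np.array([f[0]-q[0],f[1]-q[1],0]);print("pack offset in foot",d, "dyaw",f[2]-q[2])
h2=Rz(q[5])@np.array([d[0],0,0])+[q[3],q[4],.06]; print("c2home",h2.round(4))
np.savez("m.npz",f=f,p=p,q=q,h2=h2)
o=C["top"]["img"]; 
for cn in C:
    im=C[cn]["img"]; m=(im[:,:,0]>170)&(im[:,:,1]>80)&(im[:,:,1]<165)&(im[:,:,2]<70)
    lp=proj(C[cn],(Rz(p[2])@np.array([-.04925,0,-.003])+[p[0],p[1],.04]))[0]
    yy,xx=np.nonzero(m); k=np.hypot(xx-lp[0],yy-lp[1])<12; print(cn,"lip pred",lp,"orange",xx[k].mean(),yy[k].mean(),k.sum())
S=tf((Rz(p[2]),np.array([p[0],p[1],.04])),TOP+END)+tf(packC(*f),TOP+END)+foot(*q[:3],q[6])[1]+foot(*q[3:6],q[6])[1]+tf((Rz(q[5])@Ry(-pi/6),h2),rect(-.053,.04,.023,-.008))
draw(C,"pics/o1.png",[("top",217,187,36,56),("top",302,165,36,56),("top",384,200,36,56)],S,7)
draw(C,"pics/o2.png",[("side",258,225,60,55),("side",288,185,58,55),("side",358,160,56,55)],S,4.5)
E
python3 m.py
```

```text
fresh [ 0.3836 -0.2611  3.347 ] -48.52854635935217
printer [ 0.4524 -0.0037  3.3719] -44.42522181377823
feet [ 0.374  -0.2649  3.3565  0.4043  0.2739  3.3289  0.0111] -78.22717290813807
pack offset in foot [-0.0101596  -0.00167789  0.        ] dyaw -0.00955214388819936
c2home [0.4142 0.2758 0.06  ]
side lip pred [310.8071537 202.6783224] orange 310.11764705882354 202.58823529411765 17
top lip pred [317.45362663 186.73515732] orange 317.0 185.0 4
```

View pics/o1.png

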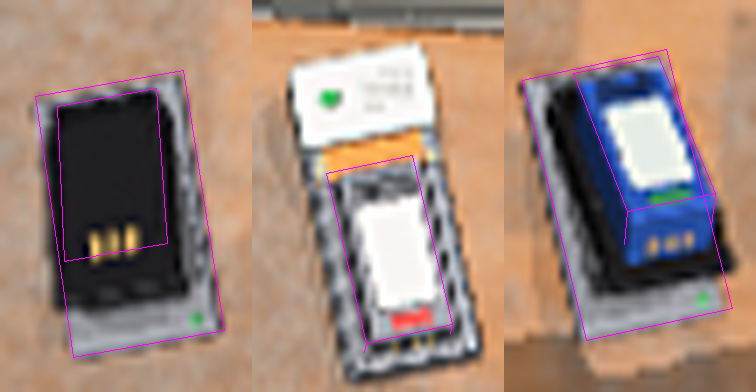

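View pics/o2.png

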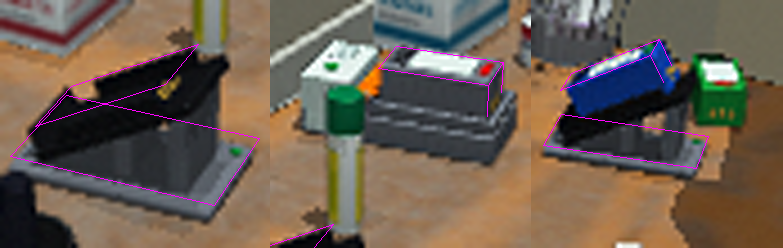

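Both overlays are within about 1–1.5 px, and the two cameras disagree by roughly that much. I'll do a joint refinement with per-camera pixel shifts and more printer edges.

```bash
cat > m2.py <<'E'
from fit import *
from scipy.optimize import minimize
C=cams(); pi=np.pi; Z=np.load("m.npz"); f,p,q=Z["f"],Z["p"],Z["q"]
def packC(x,y,a): return (Rz(a)@Ry(-pi/6),np.array([x,y,.06]))
def line(x0,x1,y,z): return [((x0,y,z),(x1,y,z))]
def prs(p,xe):
    T=(Rz(p[2]),np.array([p[0],p[1],0])); 
    t=[((a),(b)) for a,b in rect(xe-.145,-.057,.032,.048)]
    e=[((xe,-.032,.032),(xe,.032,.032))]
    s=line(-.03,xe,.032,.032)+line(-.03,xe,-.032,.032)
    TP=[((a[0],a[1],a[2]+.04),(b[0],b[1],b[2]+.04)) for a,b in TOP]
    return tf(T,t+e+s+TP), tf(T,t+e+s[1:]+TP)   # top, side (world +y side is pack -y)
def feet(c,d,h):
    T=(Rz(c[2]),np.array([c[0],c[1],0])); t=rect(-.062,.062,.035,h); b=rect(-.062,.062,.035,0)
    return tf(T,t),tf(T,t[1:3]+t[0:1]+b[0:2])
def segs(v):
    # v: printer3, xe, c1 3, c2 3, d, h
    P=prs(v[:3],v[3]); A=feet(v[4:7],0,v[11]); B=feet(v[7:10],0,v[11])
    h1=Rz(v[6])@np.array([v[10],0,0])+[v[4],v[5],0]
    F=tf(packC(h1[0],h1[1],v[6]),TOP+END)
    return {"top":[P[0],A[0],B[0],F],"side":[P[1],A[1],B[1],F[:5]]}
def shifted(c,s):
    k=dict(c); a=c["a"]; K=a[2].copy(); K[0,2]+=s[0];K[1,2]+=s[1]; k["a"]=(a[0],a[1],K,a[3]); return k
def cost(w):
    v=w[:12]; S=segs(v); s=w[12:]*1; t=0
    for i,c in enumerate(["top","side"]):
        k=shifted(C[c],s[2*i:2*i+2]); t-=sum(score(k,g) for g in S[c])
    return t+1.0*(s**2).sum()
x0=np.r_[p,.06,q[:6],-.01,.008,0,0,0,0]
b=[(v-r,v+r) for v,r in zip(x0,[.012,.012,.08,.02,.012,.012,.08,.012,.012,.08,.012,.004]+[1.8]*4)]
r=DE(cost,b,seed=2,maxiter=110,popsize=5,tol=1e-7,x0=x0)
w=minimize(cost,r.x,method="Powell",bounds=b,options=dict(maxiter=6)).x
print(cost(x0),cost(w)); print(w.round(4))
v=w[:12]; h=lambda c:(Rz(c[2])@np.array([v[10],0,0])+[c[0],c[1],.06]).round(4)
print("P",v[:3],"c1",h(v[4:7]),"c2",h(v[7:10]))
np.savez("m2.npz",w=w,p=v[:3],c1=np.r_[h(v[4:7]),v[6]],c2=np.r_[h(v[7:10]),v[9]])
S=segs(v); C2={"top":shifted(C["top"],w[12:14]),"side":shifted(C["side"],w[14:])}
G=sum(S["side"],[])+sum(S["top"],[])
tr=tf((Rz(v[9])@Ry(-pi/6),np.array(h(v[7:10]))),rect(-.053,.04,.023,-.008))
draw(C2,"pics/a.png",[("top",217,187,38,56),("top",302,165,38,56),("top",384,200,38,56)],G+tr,7)
draw(C2,"pics/b.png",[("side",258,228,60,52),("side",288,182,58,52),("side",358,160,56,52)],G+tr,4.58)
a=cv2.imread("pics/a.png")[:,:798];b=cv2.imread("pics/b.png")[:,:798]
b=cv2.copyMakeBorder(b,0,0,0,max(0,a.shape[1]-b.shape[1]),0)[:,:a.shape[1]]
o=np.vstack([a,b])[:600]; cv2.imwrite("pics/o3.png",o)
E
time python3 m2.py
```

```text
-170.69752331443343 -180.00653666660367
[ 0.4523 -0.0068  3.3402  0.05    0.3732 -0.2649  3.3432  0.4032  0.2759
  3.3123 -0.0108  0.0053  0.4664 -0.3149 -0.0346  0.1589]
P [ 0.45226579 -0.00680761  3.34016103] c1 [ 0.3837 -0.2627  0.06  ] c2 [0.4138 0.2777 0.06  ]
real	1m26.249s
user	1m15.360s
sys	0m0.200s
```

View pics/o3.png

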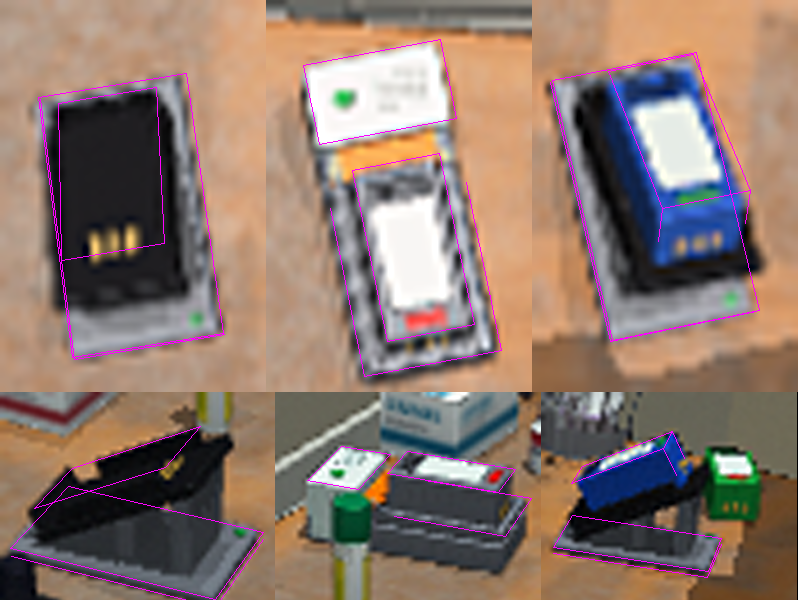

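Printer and feet now match the picture to about 0.5 px. The blue pack overlay is slightly off, so I'll transfer its pose by comparing label positions later. Next: helpers, IK checks, then grip the grey pack.

```bash
cat > h.py <<'E'
from fit import *
M=np.load("m2.npz"); p=M["p"]; c1=M["c1"]; c2=M["c2"]
D=np.diag([-1.,1,-1])
def Rp(yaw,th): return Rz(yaw)@Ry(-th)      # th: +x end raised
def tcp(R,c,gz=.094): return np.asarray(c)+R@np.array([0,0,gz]),R@D
def bay(th,u,dz=0.0,dx=0,e=(0,0,0)):       # pack centre with tip lower edge u past lip, dz above bay floor
    R=Rp(p[2],th); tip=np.array([-.0415-u+dx,0,-.018+dz])+np.array(e)
    return R, Rz(p[2])@(tip)+[p[0],p[1],.04]-R@np.array([-.053,0,-.018])
def st(m=""):
    o=env.observe(); print(m,"t%.1f"%o["t"],"pos",np.round(o["tool_pos"],4),"F",np.round(o["force"],1),"M",np.round(o["ft_torque"],2),"gap",round(o["finger_gap"],4),"gf",round(o["grip_force"],1)); return o
E
python3 - <<'E'
from h import *
d=np.pi/180
C=cams(2)
# white label centroid on plane z=.018 of pack
def label(cn,R,c):
    k=C[cn]; im=k["img"]; m=np.zeros(im.shape[:2],np.uint8)
    poly=proj(k,[R@np.array([x,y,.018])+c for x,y in[(-.038,-.018),(.038,-.018),(.038,.018),(-.038,.018)]])
    poly=(poly-poly.mean(0))*1.15+poly.mean(0)
    cv2.fillPoly(m,[poly.round().astype(np.int32)],1)
    w=np.clip((im.min(2)-110)/60,0,1)*m; yy,xx=np.mgrid[:400,:640]; uv=np.array([(w*xx).sum(),(w*yy).sum()])/w.sum()
    rv,tv,K,kk=k["a"]; n=cv2.undistortPoints(uv.reshape(1,1,2),K,kk)[0,0]
    Rc=cv2.Rodrigues(rv)[0]; o=-Rc.T@tv.ravel(); r=Rc.T@np.r_[n,1]
    o=R.T@(o-c); r=R.T@r; return (o+r*(.018-o[2])/r[2])*1e3, w.sum()
for cn in C:
    print(cn,"grey",label(cn,Rp(p[2],0),np.r_[p[:2],.04]),"blue",label(cn,Rp(c1[3],30*d),c1[:3]))
for n,(R,c) in dict(g=bay(0,.0115),g30=bay(30*d,.005),up=bay(30*d,-.03,.12),c2=(Rp(c2[3],30*d),c2[:3]),c1=(Rp(c1[3],30*d),c1[:3]),c1u=(Rp(c1[3],30*d),c1[:3]+[0,0,.12])).items():
    q=env.ik(*tcp(R,c)); print(n,None if q is None else np.round(q,2))
R,c=bay(0,.0115)
P,O=tcp(R,c); env.movep(P+[0,0,.12],O); st("above")
print(env.move_l(P,velocity=.12,guard=8)); st("down")
env.grip(.0); st("grip")
E
```

```text
side grey (array([-1.13490833,  1.73211866, 18.        ]), np.float32(63.18333)) blue (array([ 2.73648286,  1.87887808, 18.        ]), np.float32(18.516666))
top grey (array([ 2.24081409,  0.67002029, 18.        ]), np.float32(227.64166)) blue (array([ 4.36130054, -0.10794768, 18.        ]), np.float32(120.6))
g [ 0.32  0.41 -0.44  2.15  0.28  0.64 -1.68]
g30 [ 0.16  0.67 -0.35  1.73  0.23  1.31 -1.67]
up [ 0.23  0.46 -0.41  1.76  0.18  1.49 -1.63]
c2 [-0.04  0.81 -0.72  1.65  0.25  1.32 -2.23]
c1 [ 0.42  0.61 -0.09  1.83  0.33  1.2  -1.24]
c1u [ 0.43  0.44 -0.11  1.76  0.3   1.42 -1.17]
above t5.4 pos [ 0.4524 -0.0074  0.254 ] F [ 0.4  0.1 -0.1] M [-0.    0.03  0.03] gap 0.0939 gf 0.0
False
down t6.6 pos [ 0.4526 -0.0068  0.1345] F [ 0.4 -0.1  0.2] M [-0.01  0.06 -0.04] gap 0.0944 gf 0.0
grip t7.5 pos [ 0.4522 -0.0065  0.134 ] F [-3.1  4.7  2.6] M [1.02 0.41 0.06] gap 0.04 gf 30.0
```

Grip is clean at 40 mm with little side force. Label comparison: the blue pack lies about 3 mm further up-slope than fitted, so I'll correct for that. Now swing the grey pack out.

```bash
python3 - <<'E'
import re
s=open('h.py').read()
s+='''
for c in (c1,c2): c[:3]+=Rz(c[3])@np.array([.003,0,0])
d=np.pi/180
def go(R,c,v=.1,g=None,m=""):
    P,O=tcp(R,c); r=env.move_l(P,O,velocity=v,guard=g); o=st(m+(" STOP" if r else "")); return r
'''
open('h.py','w').write(s)
E
python3 - <<'E'
from h import *
for th,u in [(5,.0103),(10,.009),(15,.0078),(20,.0066),(25,.0055),(30,.0045)]:
    if go(*bay(th*d,u,.0005),.05,25,str(th)): break
else:
    go(*bay(30*d,-.010,.002),.06,25,"out")
    go(*bay(30*d,-.012,.13),.15,25,"up")
E
```

```text
5 t7.8 pos [ 0.4611 -0.0047  0.1385] F [ 1.4  5.1 -0.6] M [ 1.26 -0.45  0.05] gap 0.0399 gf 30.0
10 t8.1 pos [ 0.4695 -0.003   0.1417] F [ 0.5  6.4 -2.2] M [ 1.57 -0.67 -0.03] gap 0.04 gf 30.0
15 t8.5 pos [ 0.4786 -0.0013  0.1441] F [ 1.2  6.6 -1.4] M [ 1.7  -0.67 -0.14] gap 0.0401 gf 30.0
20 t8.8 pos [0.4878 0.0006 0.1455] F [-0.1  5.9 -1.7] M [ 1.61 -0.64 -0.28] gap 0.0398 gf 30.0
25 t9.2 pos [0.4973 0.0024 0.146 ] F [ 0.4  6.  -3. ] M [ 1.57 -0.62 -0.38] gap 0.0398 gf 30.0
30 t9.5 pos [0.5068 0.0043 0.1457] F [ 0.2  6.6 -3.3] M [ 1.52 -0.68 -0.46] gap 0.0396 gf 30.0
out t9.9 pos [0.4927 0.0009 0.1477] F [-0.4  1.3 -1.9] M [ 0.69 -0.19 -0.21] gap 0.0396 gf 30.0
up t10.9 pos [0.4908 0.0009 0.2747] F [ 0.  -0.4 -2. ] M [ 0.13 -0.69  0.01] gap 0.0398 gf 30.0
```

Fy of +6 N in the bay shows the pack rubbing its −y wall, so the true bay lies about 3 mm further to +y. I'll correct that for the return. Now to charger_2.

```bash
cat >> h.py <<'E'
p[1]+=.003
def ch(c,up=0,n=0,lat=0): R=Rp(c[3],30*d); return R,c[:3]+R@np.array([up,lat,n])
E
python3 - <<'E'
from h import *
c2[1]+=.0015
R,c=ch(c2,.006,.10); P,O=tcp(R,c); env.movep(P,O); st("above")
go(*ch(c2,.006,.02),.15,20,"near")
r=go(*ch(c2,.006,-.003),.03,5,"down")
o=env.observe(); t=np.array(o["tool_pos"]); print("pack frame offset mm",(R.T@(t-tcp(*ch(c2))[0])*1e3).round(1))
d_=env.get_image("side"); cv2.imwrite("pics/s2.png",cv2.resize(d_["img"][190:290,230:350,::-1],None,fx=6.6,fy=6,interpolation=3)[:600,:800])
E
```

```text
above t12.1 pos [0.5021 0.2928 0.231 ] F [ 0.2  0.2 -1.6] M [ 0.11 -0.69  0.04] gap 0.0401 gf 30.0
near t12.7 pos [0.4627 0.2873 0.1625] F [ 0.6  0.5 -2. ] M [ 0.09 -0.65 -0.  ] gap 0.04 gf 30.0
down STOP t13.4 pos [0.452  0.2861 0.1443] F [1.1 2.7 3.9] M [ 0.24 -0.43 -0.14] gap 0.0399 gf 30.0
pack frame offset mm [ 5.9 -0.3 -0.1]
```

View pics/s2.png

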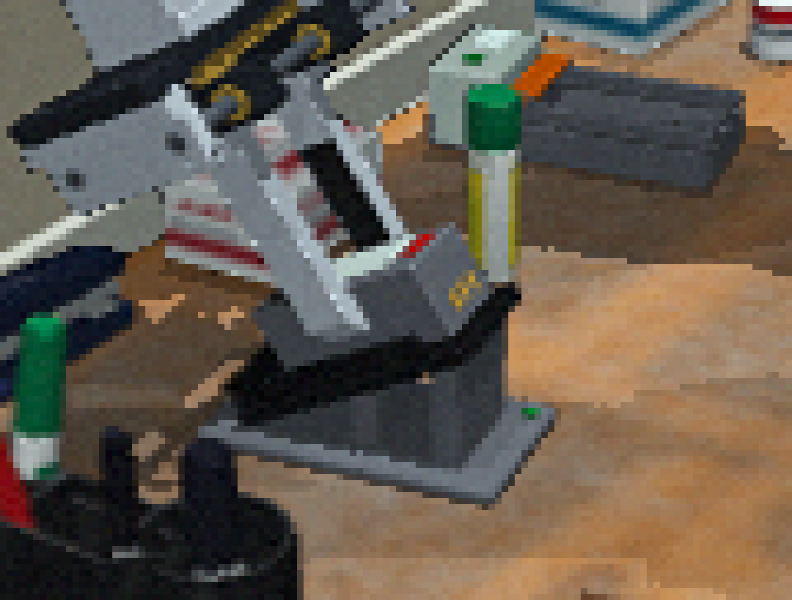

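The pack is between the cheeks and on the tray (contact at n = −0.1 mm, as expected). Next I slide it down-slope to feel the stop, then release.

Run:
```python
from h import *
c2[1]+=.0015
R,_=ch(c2)
def off(): print("off mm",(R.T@(np.array(env.observe()["tool_pos"])-tcp(*ch(c2))[0])*1e3).round(1))
go(*ch(c2,.006,.0005),.03,None,"lift")
go(*ch(c2,-.010,.0005),.02,6,"slide"); off()
env.grip(.07); st("rel"); off()
o=env.observe(); P=np.array(o["tool_pos"]); n=R[:,2]
env.grip(.094)
env.move_l(P+n*.09,velocity=.15); st("up")
```

```text
lift t13.7 pos [0.4521 0.286  0.1447] F [-0.5  2.8 -1.4] M [ 0.82 -0.55 -0.33] gap 0.0395 gf 30.0
slide STOP t14.1 pos [0.4571 0.2869 0.1413] F [-2.8 -0.7  3.2] M [0.06 0.25 0.03] gap 0.0398 gf 30.0
off mm [-0.1 -0.3 -0.1]
rel t14.8 pos [0.4568 0.2873 0.1414] F [-0.5 -0.6 -0.3] M [ 0.13 -0.49  0.01] gap 0.0702 gf 0.0
off mm [ 0.2 -0.6 -0.1]
up t16.1 pos [0.5006 0.2947 0.2186] F [-0.5 -0.1  0.1] M [ 0.08 -0.47  0.06] gap 0.094 gf 0.0
```

Run:
```python
from h import *
c1[1]+=.0015
o=env.observe(); P=np.array(o["tool_pos"]); env.move_l([P[0]-.03,P[1],.30],velocity=.2)
R,c=ch(c1,0,.10); P,O=tcp(R,c); env.movep(P+[0,0,.06],O); st("above")
r=go(R,c,.15,10,"near")
r=r or go(*ch(c1,0,0),.10,8,"down")
if not r:
    env.grip(0); st("grip")
    go(*ch(c1,.003,.004),.03,20,"lift0")
    go(*ch(c1,.003,.10),.12,20,"lift")
    d_=env.get_image("side"); cv2.imwrite("pics/s3.png",cv2.resize(d_["img"][120:300,240:440,::-1],None,fx=4,fy=3.3,interpolation=3)[:600,:800])
```

```text
above t18.6 pos [ 0.4763 -0.2413  0.288 ] F [ 0.4 -0.9  0.9] M [ 0.09 -0.47 -0.02] gap 0.0938 gf 0.0
near t19.2 pos [ 0.4761 -0.2421  0.2284] F [ 0.4 -0.5 -0.5] M [ 0.11 -0.46  0.03] gap 0.0941 gf 0.0
down t20.3 pos [ 0.4273 -0.2524  0.1418] F [0.2 0.6 0.1] M [ 0.11 -0.49  0.03] gap 0.0941 gf 0.0
grip t21.2 pos [ 0.4268 -0.2523  0.1414] F [ 0.   0.2 -0.2] M [ 0.36 -0.36 -0.13] gap 0.0401 gf 30.0
lift0 t21.5 pos [ 0.4263 -0.2525  0.1466] F [-0.   1.  -1.2] M [ 0.37 -0.57 -0.2 ] gap 0.0395 gf 30.0
lift t22.5 pos [ 0.4727 -0.243   0.2289] F [-0.4 -0.5 -1.4] M [ 0.11 -0.71  0.01] gap 0.0398 gf 30.0
```

View pics/s3.png

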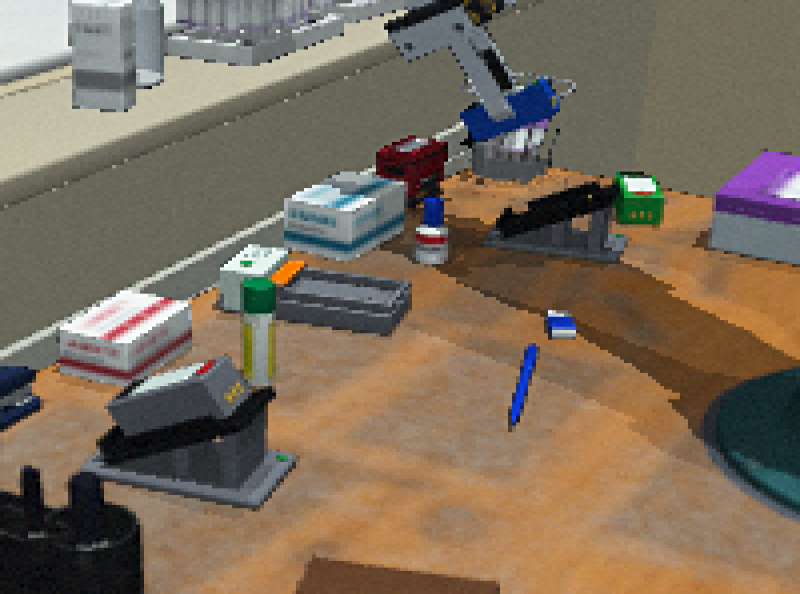

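The grey pack lies in charger_2 along the slope at about (180,400), and the blue pack is held straight at about (510,110). Now insert it tilted.

Run:
```python
from h import *
R,c=bay(30*d,-.012,.13); P,O=tcp(R,c); 
o=env.observe(); Q=np.array(o["tool_pos"]); env.move_l([Q[0],Q[1],.30],velocity=.2)
env.movep(P,O); st("above")
go(*bay(30*d,-.010,.02),.15,15,"near")
r=go(*bay(30*d,-.010,-.002),.03,4,"floor")
R,c=bay(30*d,-.010,0); print("off mm",(Rz(p[2]).T@(np.array(env.observe()["tool_pos"])-tcp(R,c)[0])*1e3).round(1))
```

```text
above t24.0 pos [0.4912 0.0024 0.2752] F [ 0.7 -0.2 -2. ] M [ 0.12 -0.67  0.05] gap 0.0397 gf 30.0
near t24.9 pos [0.4934 0.0044 0.1662] F [-0.1  0.6 -1.6] M [ 0.16 -0.71  0.01] gap 0.0397 gf 30.0
floor STOP t25.6 pos [0.4926 0.0044 0.1443] F [0.3 0.5 5.5] M [ 0.17 -0.08  0.02] gap 0.04 gf 30.0
off mm [ 0.5 -0.1 -1.2]
```

Floor felt with no side force, 1 mm lower than modelled. Next move in under the lip until the pack face touches the lip, which calibrates x.

Run:
```python
from h import *
go(*bay(30*d,-.010,.0003),.03,None,"lift")
r=go(*bay(30*d,.010,.0003),.025,5,"in")
R,c=bay(30*d,0,0); x=(Rz(p[2]).T@(np.array(env.observe()["tool_pos"])-tcp(R,c)[0])*1e3); print("u mm",-x[0].round(1),x.round(1))
```

```text
lift t25.8 pos [0.493  0.0044 0.1457] F [-0.6 -0.3 -1.3] M [ 0.13 -0.64 -0.02] gap 0.0396 gf 30.0
in STOP t26.5 pos [0.5098 0.0078 0.1452] F [-0.4 -1.3 -0.6] M [ 0.08 -0.47  0.02] gap 0.0397 gf 30.0
u mm 7.1 [-7.1 -0.1 -0.3]
```

Hooked: contact is at u ≈ 6.4 mm true, 7.1 nominal. Swing down with a 0.7 mm correction.

Run:
```python
from h import *
for th,u in [(30,.005),(25,.006),(20,.007),(15,.008),(10,.009),(5,.0101),(2.5,.0107),(0,.0112)]:
    if go(*bay(th*d,u+.0007,-.0004),.04,12,str(th)): break
```

```text
30 t26.7 pos [0.5084 0.0075 0.1451] F [-0.2 -0.8 -1.9] M [ 0.16 -0.64 -0.02] gap 0.0393 gf 30.0
25 t27.1 pos [0.4989 0.0054 0.1458] F [ 1.2  0.4 -1.5] M [ 0.12 -0.57 -0.02] gap 0.0396 gf 30.0
20 t27.5 pos [0.4896 0.0036 0.1451] F [-0.   0.1 -1.6] M [ 0.12 -0.45 -0.02] gap 0.04 gf 30.0
15 t27.9 pos [0.4801 0.0017 0.1436] F [ 0.  -0.1 -0.3] M [ 0.03 -0.27  0.05] gap 0.0397 gf 30.0
10 t28.3 pos [ 4.707e-01 -1.000e-04  1.412e-01] F [-0.6 -1.6 -0.8] M [-0.    0.06 -0.01] gap 0.0401 gf 30.0
5 t28.7 pos [ 0.4617 -0.002   0.1379] F [-1.1  0.3  0.2] M [0.   0.16 0.02] gap 0.0398 gf 30.0
2.5 t29.0 pos [ 0.4573 -0.0028  0.1359] F [-0.8  0.3 -1. ] M [0.05 0.02 0.03] gap 0.0396 gf 30.0
0 STOP t29.2 pos [ 0.4534 -0.0036  0.1338] F [-0.3  0.4 -1.5] M [-0.   -0.02  0.02] gap 0.0398 gf 30.0
```

Run:
```python
from h import *
o=st("now"); R=np.array(o["orientation"])@D; print("tilt deg",np.degrees(np.arccos(R[2,2])).round(2))
r=go(*bay(0,.0119,-.0004),.02,15,"again")
o=st(); R=np.array(o["orientation"])@D; print("tilt deg",np.degrees(np.arccos(R[2,2])).round(2))
r=go(*bay(0,.0119,-.0015),.02,5,"press")
print("off",(Rz(p[2]).T@(np.array(env.observe()["tool_pos"])-tcp(*bay(0,.0115,0))[0])*1e3).round(1))
```

```text
now t29.2 pos [ 0.4534 -0.0036  0.1338] F [-0.3  0.4 -1.5] M [-0.   -0.02  0.02] gap 0.0398 gf 30.0
tilt deg 0.1
again t29.4 pos [ 0.453  -0.0037  0.1337] F [-1.2 -1.1  5.9] M [-0.18  0.34  0.01] gap 0.0397 gf 30.0
 t29.4 pos [ 0.453  -0.0037  0.1337] F [-1.2 -1.1  5.9] M [-0.18  0.34  0.01] gap 0.0397 gf 30.0
tilt deg 0.06
press t29.7 pos [ 0.4532 -0.0036  0.1332] F [-5.8 -2.3 21.9] M [-0.13  1.26  0.05] gap 0.0403 gf 30.0
off [-1.  -0.  -0.8]
```

Flat on the floor (upward force 22 N, level). Release straight up, retreat and check both packs.

Run:
```python
from h import *
go(*bay(0,.0117,-.0006),.02,None,"ease")
env.grip(.07); env.grip(.094); P=np.array(st("rel")["tool_pos"])
env.move_l(P+[0,0,.13],velocity=.15)
env.move_l(P+[-.12,-.28,.2],velocity=.25); st("away")
C=cams(3)
G=tf((Rz(p[2]),np.array([p[0],p[1],.04])),TOP+END)+tf((Rp(c2[3],30*d),c2[:3]+[0,.0015,0]),TOP+END)
draw(C,"pics/a.png",[("top",217,187,38,56),("top",302,165,38,56)],[],7)
draw(C,"pics/b.png",[("side",258,225,50,55),("side",288,180,58,55)],G,4.9)
a=cv2.imread("pics/a.png");b=cv2.imread("pics/b.png"); w=max(a.shape[1],b.shape[1])
f=lambda i:cv2.copyMakeBorder(i,0,0,0,w-i.shape[1],0)
cv2.imwrite("pics/o4.png",np.vstack([f(a),f(b)])[:600])
for q,c in [("spent","top"),("spent","side"),("fresh","top"),("fresh","side")]:
    print(q,c,[(np.round(r["centre"],3),round(r["confidence"],2)) for r in env.search_frame(q,c)[:3]])
```

```text
ease t29.9 pos [ 0.4525 -0.0038  0.1333] F [ 0.7  0.9 -1. ] M [-0.04 -0.09  0.03] gap 0.0396 gf 30.0
rel t31.2 pos [ 0.4524 -0.0038  0.1334] F [-0.1 -0.3  0.1] M [-0.01  0.    0.05] gap 0.0939 gf 0.0
away t33.6 pos [ 0.3328 -0.2828  0.3331] F [-0.4  1.1 -0. ] M [ 0.01  0.02 -0.06] gap 0.0941 gf 0.0
spent top [(array([0.399, 0.278, 0.076]), 0.76)]
spent side [(array([0.398, 0.294, 0.072]), 0.84), (array([ 0.359, -0.246,  0.024]), 0.51)]
fresh top [(array([ 0.443, -0.006,  0.06 ]), 0.75)]
fresh side [(array([0.445, 0.006, 0.052]), 0.79)]
```

View pics/o4.png

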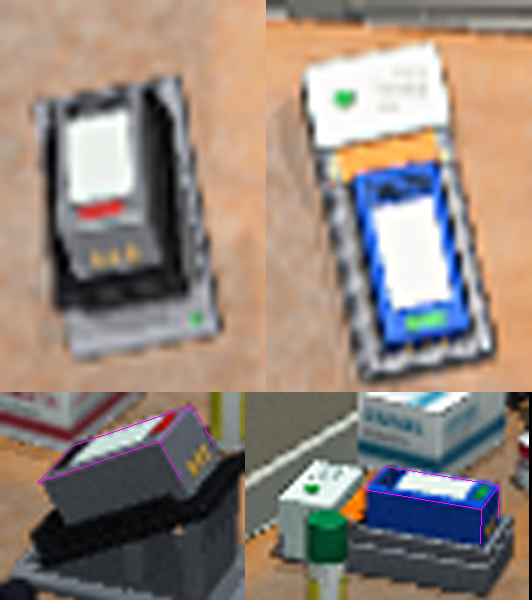

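The blue pack lies level in the bay against the lip (around (410,260)). The grey pack lies along the slope at charger_2's stop (around (105,190)). Handing in.

```bash
python3 -c "
from station import env
print(env.close_job())"
```

```text
the job is handed in; nothing more can be done
None
```

The job is handed in at about 34 s of the 67 s allowed: the blue pack lies level in the printer's bay with its tongue under the lip, the grey pack lies on charger_2 against the stop, and the gripper is open and clear; no verdict was returned.

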